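# Pack three foot blanks in the lever clamp and hold them squeezed

## Robot

A 6-joint arm with a two-finger parallel gripper is mounted at the origin on the work surface. World frame = base frame: x ahead of the robot, y to its left, z up, the work surface at z = 0. Lengths are in m, angles in rad, forces in N, time in s.
With the tool pointing down it reaches from about 0.275 to 0.75 m from the base axis. Payload 10.2 kg.
Tool frame: the origin (TCP) lies between the finger pads; the fingertips stand 11 mm ahead of it and the grasp point (between the pads) lies 8 mm behind it; z points along the fingers, x is the direction in which the jaws open and shut, and the axes are right-handed (so a half turn about z gives the same grasp; the last joint's range is limited). The gripper opens to 88 mm and grips with 3 to 60 N. Pads are 18 mm wide; open, the fingers measure 123 mm over their backs; the gripper's body (75 mm by 187 mm) begins 45 mm behind the grasp point.
Start: joints at [0.889, 0.313, 1.498, -0, 1.331, -0.223], TCP at [0.233, 0.471, 0.25] pointing down, gripper open.
Joint ranges: [-2.94, 2.94], [-0.97, 2.17], [0.19, 2.56], [-1.23, 4.37], [0.02, 3.11], [-2.88, 2.88]. Speed limits (rad/s): [2.39, 2.39, 3.01, 3.14, 3.14, 3.14].

## Interface

Orientations are given as a unit quaternion [w, x, y, z].
In Python, from station import get_state, read_camera, job_done, recognise, trace, landmark_of gives the robot as it stands.
- The arm moves only by the shell command python3 -m handwheel 'ROWS' [FORCE]. ROWS is JSON, a list of rows, each a list of 3 entries, a list of its own where there are three numbers: the finger opening in mm, from 0 to 88.1, then the shift along the tool's x, y, z in units of 40 mm (1.0 is 40 mm), then the turn about the tool's z in units of 5 degrees (1.0 is 5 degrees). In form: [[jaw, [x, y, z], roll], ...]. A call has 1 to 8 rows; each row is the pose to reach, as a shift and turn from the pose commanded when the call began, along the tool's axes at that moment; what a row does not reach only later rows make up. A row lasts 1/12 s, in which the tool goes at most 41.7 mm and 7.16 degrees, less where a joint would pass 70% of its speed; a pose out of reach is approached as far as the arm can. A call with a gripper value outside its range is refused whole. The fingers move at their own pace and stop on an object; FORCE is the grip in N (left out, the last holds). Time passes only in rows, so rows that repeat a pose let the fingers close. It gives the time, the measured TCP pose, the force and the opening at its end, in the units of the state.
- get_state(): the state, without advancing time (a new reading comes with each control period).
- read_camera(name): name is "side" or "top"; returns a dict with "image" (400x640x3 uint8, red, green, blue), "K" (3x3 intrinsics, pixels), "cam_to_world" (4x4, takes a point from camera to world coordinates). Camera axes: x right, y down, z forward; pixel columns grow to the right and rows downward; lengths in m; the calibration is good to about 2 mm. A picture is of the moment at which its call begins. There is no depth.
- job_done(): hands the job in, once; it reports no verdict.
Trained networks look in a picture, given as the dict that the camera call returned (one of the last four; its "shot" number tells which), for a name from the list of things; names that differ only in an ending like _2 or _b are one class to them, and where a whole thing is asked for, a point or a joint stands for the part that bears it (a point fixed in the world has none). Each returns a list of dicts, best first, with "conf" (0 to 1); they miss things now and then, are a little off and sometimes report something else, mostly with a low value. They report only what shows in the picture. A call takes as long as a camera call. They do not tell look-alikes from the thing itself.
- recognise(picture, target): "location" ([x, y, z] in m, in world coordinates, good to about 4 mm: the middle of the surface that is visible of it).
- trace(picture, target): "mask" (400x640 bool, what is visible of it).
- landmark_of(picture, target): "location" ([x, y, z] in m, in world coordinates, good to about 4 mm: a listed point, or the origin of a listed thing).
The state is a dict: "time": time; "joint_pos": joint angles; "joint_velocities": joint speeds; "joint_efforts": joint torques, N m; "tool_pos": TCP position; "tcp_rot": TCP orientation; "contact_force": force on the tool from outside, world axes, zero at the start; "moment": the same for the moment, N m; "opening": finger opening in m.
Only numpy, scipy, OpenCV 4.12 (cv2) and the standard library are available. Lean on these libraries where they do the work, as an engineer would, in place of code of your own. Each camera call takes 0.05 s, during which the arm holds its last target.

## Task

Stand the three loose beech foot blanks (two rectangular, one round) side by side in the open tray of the lever clamp, in any order, standing on its floor, the rectangular ones with their 60 mm length across the tray from lip to lip. Then swing the clamp's U-shaped lever towards the tray until the row is squeezed tight against the end stop and the spring pad has been pushed back about half-way, 8 mm of its 16 mm, never hard to its stop; finish while still holding the lever there, steady, so that I can mark the centres. Leave the other things on the bench where they are.

Things in the scene. Friction and masses are not known exactly. Their poses are not given: they have to be found in the camera images.
- clamp: the lever clamp, screwed to the bench: plywood base board 130 x 375 mm, 18 mm thick. Origin at bench level under the middle of the tray; z up, y along the board: the wooden end stop is at the +y end, the lever at the -y end; x runs across the tray.
- tray (a point): middle of the tray floor, on the board 18 mm above the bench; axes as the clamp's. The tray is 66 mm wide (x, between two aluminium lips 10 mm thick and 12 mm high) and, with the lever let go, 144 mm long (y): the end stop's face is at y = +70 mm (46 mm high, its top edge bevelled 10 mm), the spring pad's face at y = -74 mm. Behind the pad stand its steel carriage (76 mm above the tray floor, from y = -111 mm on) and the lever.
- pad_face (a point): middle of the working face of the spring pad, 60 mm wide, 42 mm high, 24 mm above the tray floor; its y axis (as the clamp's) points to the end stop.
- pad (a joint): how far the spring pad is pushed back into its carriage, m: 0 when free, 0.016 hard on its stop. It starts to give at 6 N and needs 1.6 N more per mm (about 19 N at 8 mm); it gives only once the row is tight.
- lever (a joint): lever angle, rad: 0 let go (leaning 0.45 away from the tray), grows as it swings towards the tray, upright at 0.45, end 0.86; a spring returns it. Through a toothed quadrant and rack it drives the pad's carriage along +y, 45 mm per rad. With the blanks in (122 mm together) the row is tight after 22 mm, the pad half back after 30 mm, at 0.67 rad; holding that takes about 10 N at the grip.
- lever_grip (a point): middle of the lever's grip: a level round dark-wood bar 26 mm in diameter, free for 102 mm between the two steel side arms, lying along the clamp's x, 160 mm from the pivot (about 176 mm above the bench when let go, 192 mm when upright). It can be pinched from above or pushed from its -y side. The point turns with the lever.
- pivot (a point): the lever's pivot axis (along the clamp's x): on the clamp's middle line 200 mm towards -y from the tray's middle, 32 mm above the bench.
- narrow_mid (a point): centre of the narrow rectangular beech blank: 60 mm (x) x 30 mm (y) x 50 mm high (z), about 65 g, standing on the bench.
- wide_mid (a point): centre of the wide rectangular beech blank: 60 mm (x) x 42 mm (y) x 50 mm high (z), about 90 g, standing on the bench.
- round_mid (a point): centre of the round beech blank: upright cylinder 50 mm in diameter, 50 mm high, about 70 g.
- gauge: bystander: wooden marking gauge lying on the bench, beam 200 mm long, stock 62 mm wide, 62 mm high over its screw; origin under its middle.
- jar: bystander: glass jar with a metal cap, 68 mm in diameter, 95 mm high; origin under its middle.
- tin: bystander: plain steel tin, 80 mm in diameter, 75 mm high; origin under its middle.
- hammer: bystander: hammer lying on the bench beyond the clamp.
There are look-alikes about, which are no part of the job. Leave any black, green or red look-alike of the part that bears narrow_mid alone.

How it is judged:
On the way:
1. all three blanks stand upright in the tray and are let go, before the lever is swung (x of narrow_mid in the frame of tray between -0.012 and 0.012 m and y of narrow_mid in the frame of tray between -0.062 and 0.062 m and z of narrow_mid in the frame of tray between 0.021 and 0.029 m and angle between each of narrow_mid, wide_mid, round_mid's own z axis and vertical below 0.12 rad and angle between the x axis of each of narrow_mid, wide_mid and the x axis of tray, either way round below 0.15 rad and x of wide_mid in the frame of tray between -0.012 and 0.012 m and y of wide_mid in the frame of tray between -0.062 and 0.062 m and z of wide_mid in the frame of tray between 0.021 and 0.029 m and x of round_mid in the frame of tray between -0.012 and 0.012 m and y of round_mid in the frame of tray between -0.062 and 0.062 m and z of round_mid in the frame of tray between 0.021 and 0.029 m and contact force between the fingers and narrow below 0.1 N and contact force between the fingers and wide below 0.1 N and contact force between the fingers and round below 0.1 N and value of joint lever below 0.2 rad), for 0.2 s.
At the end, for the whole second after the job is handed in: All three blanks upright on the tray floor between pad and end stop, the rectangular ones within 9 degrees of straight across; pad pushed back 5 to 11 mm, its face 49 to 56 mm from the tray's middle (row tight); fingers on the lever with over 2 N, lever still (x of narrow_mid in the frame of tray between -0.012 and 0.012 m and y of narrow_mid in the frame of tray between -0.062 and 0.062 m and z of narrow_mid in the frame of tray between 0.021 and 0.029 m and angle between each of narrow_mid, wide_mid, round_mid's own z axis and vertical below 0.12 rad and angle between the x axis of each of narrow_mid, wide_mid and the x axis of tray, either way round below 0.15 rad and x of wide_mid in the frame of tray between -0.012 and 0.012 m and y of wide_mid in the frame of tray between -0.062 and 0.062 m and z of wide_mid in the frame of tray between 0.021 and 0.029 m and x of round_mid in the frame of tray between -0.012 and 0.012 m and y of round_mid in the frame of tray between -0.062 and 0.062 m and z of round_mid in the frame of tray between 0.021 and 0.029 m and value of joint pad between 0.005 and 0.011 m and y of pad_face in the frame of tray between -0.056 and -0.049 m and contact force between the fingers and lever above 2 N and velocity of joint lever between -0.05 and 0.05 rad/s); the arm keeps its last pose, push and grip.
It fails at once if the pad is driven hard onto its stop (value of joint pad above 0.0152 m).
It fails at once if a bystander is disturbed (distance of any of gauge, jar, tin, hammer from where it was at the start of the episode above 0.02 m).
It also fails if it takes over 72 s, if anything falls off the work surface, if the arm or the gripper's body presses on something with over 40 N, if the wrist force passes 120 N, or if a joint passes its speed limit or range.

## Working session

There is one attempt and no reset: what is moved stays moved. The work goes in short steps, Python scripts to look and compute and a shell command to move; the robot and the scene stay as the last step left them, time stands still between calls to the robot, and variables do not carry over. Pictures are saved under pics/ and viewed, and the job is handed in when it is done.

```bash
ls; mkdir -p pics; cat > h.py <<'E'
import numpy as np,cv2
from station import *
def save(n,name):
    p=read_camera(n); cv2.imwrite('pics/'+name,p['image'][:,:,::-1]); return p
def proj(p,X):
    T=np.linalg.inv(p['cam_to_world']); c=T[:3,:3]@np.array(X)+T[:3,3]; u=p['K']@c; return u[:2]/u[2]
def ray(p,uv,z):
    T=p['cam_to_world']; d=T[:3,:3]@np.linalg.inv(p['K'])@np.array([uv[0],uv[1],1.]); o=T[:3,3]; return o+d*(z-o[2])/d[2]
E
python3 - <<'E'
from h import *
for n in ('side','top'):
    p=save(n,n+'0.png'); print(n,p['cam_to_world'].round(3).tolist(),p['K'][0,0])
    for t in ['tray','pad_face','lever_grip','pivot','clamp','narrow_mid','wide_mid','round_mid','gauge','jar','tin','hammer']:
        print(t,[(round(d['conf'],2),np.round(d['location'],3).tolist(),proj(p,d['location']).round().tolist()) for d in landmark_of(p,t)][:4])
print(get_state())
E
```

```text
pics
side [[0.879, -0.335, 0.341, 0.174], [-0.478, -0.612, 0.631, -0.633], [-0.003, -0.717, -0.697, 0.936], [0.0, 0.0, 0.0, 1.0]] 416.3780498553634
tray [(0.74, [0.53, 0.03, 0.02], [322.0, 253.0]), (0.44, [0.517, -0.17, 0.031], [356.0, 307.0])]
pad_face [(0.65, [0.526, -0.047, 0.043], [334.0, 267.0])]
lever_grip [(0.69, [0.511, -0.236, 0.177], [373.0, 294.0])]
pivot [(0.71, [0.516, -0.168, 0.034], [355.0, 305.0])]
clamp [(0.6, [0.529, 0.029, -0.004], [322.0, 258.0])]
narrow_mid [(0.75, [0.487, 0.473, 0.024], [250.0, 169.0]), (0.73, [0.49, 0.319, 0.026], [268.0, 195.0]), (0.67, [0.423, 0.399, 0.026], [240.0, 187.0]), (0.54, [0.323, 0.339, 0.02], [217.0, 210.0])]
wide_mid [(0.91, [0.589, 0.239, 0.023], [307.0, 201.0])]
round_mid [(0.79, [0.366, 0.236, 0.026], [241.0, 225.0]), (0.29, [0.533, 0.027, 0.021], [323.0, 253.0])]
gauge [(0.82, [0.374, -0.061, 0.0], [286.0, 304.0])]
jar []
tin [(0.76, [0.718, 0.219, 0.004], [345.0, 195.0])]
hammer [(0.79, [0.786, -0.076, -0.003], [416.0, 250.0]), (0.66, [0.364, 0.236, 0.026], [240.0, 225.0])]
top [[0.028, -0.985, 0.173, 0.395], [-1.0, -0.026, 0
[... 1007 characters left out ...]
 'joint_pos': array([ 8.88602875e-01,  3.12888753e-01,  1.49768490e+00, -2.24374250e-05,
        1.33100155e+00, -2.23434336e-01]), 'joint_velocities': array([-3.95013639e-04, -7.99406937e-05, -1.48565216e-03,  5.38562193e-04,
       -1.68666574e-03,  3.48061073e-04]), 'joint_efforts': array([ 7.81686686e-05, -4.02105868e+01, -2.52419972e+01,  6.94956724e-02,
        3.18847771e-02,  3.12933274e-06]), 'tool_pos': array([0.23252672, 0.47070817, 0.24973162]), 'tcp_rot': array([7.45116097e-06, 8.49361846e-01, 5.27811003e-01, 1.18071590e-05]), 'contact_force': array([ 0.12655056,  0.37491383, -0.23908252]), 'moment': array([-0.00742824, -0.00809677,  0.03792671]), 'opening': 0.08785948531570868}
```

View pics/top0.png

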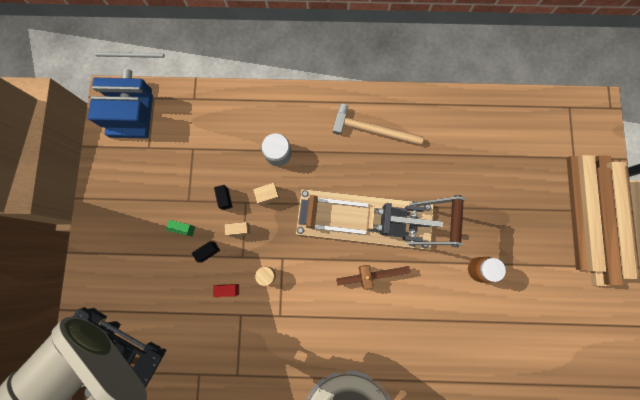

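View pics/side0.png

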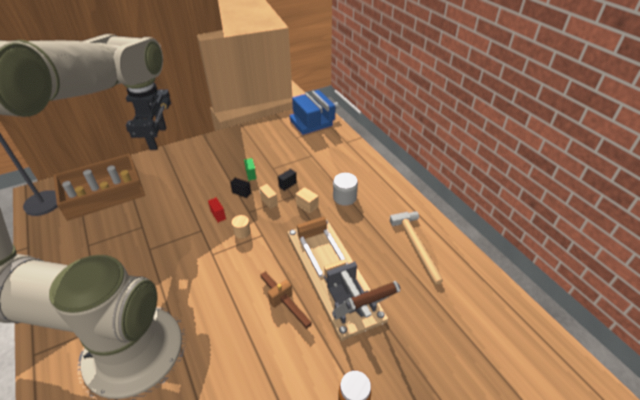

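```bash
python3 - <<'E'
from h import *
p=save('top','t1.png')
im=p['image'][:,:,::-1]
a=cv2.resize(im[170:300,195:295],None,fx=5,fy=4.6,interpolation=cv2.INTER_CUBIC)
cv2.imwrite('pics/c1.png',a)
b=cv2.resize(im[180:260,290:475],None,fx=4.3,fy=4.3,interpolation=cv2.INTER_CUBIC)
cv2.imwrite('pics/c2.png',b)
for t in ['narrow_mid','wide_mid','round_mid']:
    for d in trace(p,t)[:4]:
        m=d['mask'].astype(np.uint8); c=max(cv2.findContours(m,0,1)[0],key=cv2.contourArea)
        r=cv2.minAreaRect(c); box=cv2.boxPoints(r)
        print(t,round(d['conf'],2),m.sum(),np.round(r[0]),np.round(r[1],1),r[2], [ray(p,u,.04)[:2].round(3).tolist() for u in box])
E
```

```text
narrow_mid 0.76 273 [223. 196.] [22.8 13.1] 75.96376037597656 [[0.6, 0.384], [0.61, 0.35], [0.548, 0.33], [0.538, 0.365]]
narrow_mid 0.59 329 [226. 290.] [13. 26.] 90.0 [[0.339, 0.366], [0.341, 0.297], [0.307, 0.295], [0.305, 0.364]]
narrow_mid 0.54 366 [206. 251.] [14.7 26.9] 56.3099365234375 [[0.418, 0.434], [0.459, 0.376], [0.427, 0.352], [0.386, 0.409]]
narrow_mid 0.53 326 [236. 228.] [13. 25.] 90.0 [[0.503, 0.348], [0.504, 0.28], [0.469, 0.278], [0.467, 0.346]]
wide_mid 0.93 423 [266. 194.] [18.7 23.1] 71.56504821777344 [[0.597, 0.275], [0.619, 0.215], [0.57, 0.197], [0.548, 0.256]]
wide_mid 0.41 987 [435. 220.] [55.  52.2] 1.3639274835586548 [[0.451, -0.151], [0.595, -0.156], [0.595, -0.308], [0.452, -0.299]]
round_mid 0.76 303 [266. 276.] [17. 19.] 90.0 [[0.384, 0.254], [0.385, 0.203], [0.341, 0.201], [0.339, 0.251]]
round_mid 0.68 367 [266. 194.] [17.1 21.8] 71.56504821777344 [[0.596, 0.274], [0.617, 0.217], [0.572, 0.2], [0.551, 0.256]]
```

View pics/c1.png

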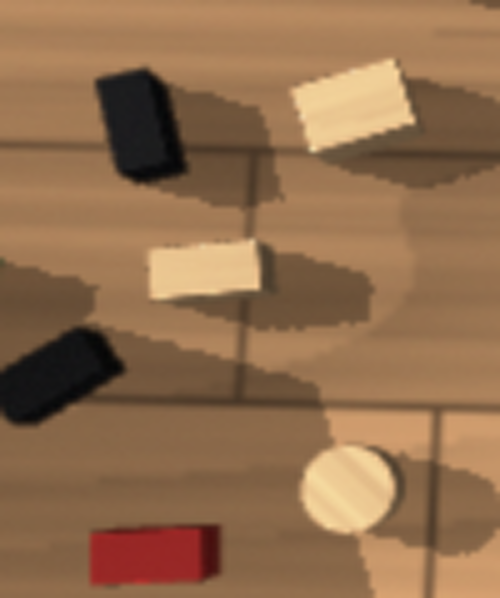

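View pics/c2.png

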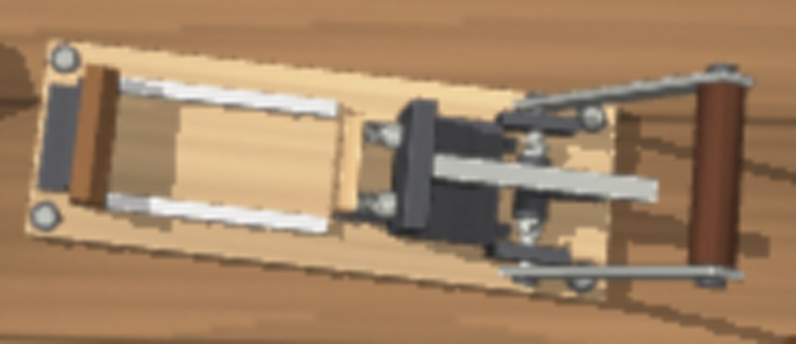

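```bash
python3 - <<'E'
from h import *
p=read_camera('top')
f=lambda u:(195+u[0]/5-.4,170+u[1]/4.6-.4)
g=lambda u:(290+u[0]/4.3-.4,180+u[1]/4.3-.4)
for nm,c in dict(w=[(292,90),(395,60),(415,125),(312,153)],n=[(148,250),(258,238),(262,290),(150,298)],r=[(302,488),(349,443),(396,488),(349,533)]).items():
    P=np.array([ray(p,f(u),.05)[:2] for u in c]); print(nm,P.mean(0).round(4),[(np.round(np.linalg.norm(P[(i+1)%4]-P[i]),4),round(np.degrees(np.arctan2(*(P[(i+1)%4]-P[i])[::-1])),1)) for i in range(4)])
for nm,c,z in [('lipT',[(120,78),(338,100)],.03),('lipTin',[(120,92),(338,113)],.03),('lipBin',[(108,196),(328,217)],.03),('lipB',[(106,210),(326,231)],.03),('padface',[(337,108),(328,218)],.06),('boardL',[(50,40),(28,235)],.018),('boardR',[(618,110),(604,298)],.018),('grip',[(718,82),(710,268)],.189),('stoptop',[(100,66),(85,203)],.064)]:
    P=np.array([ray(p,g(u),z)[:2] for u in c]); d=P[1]-P[0]; print(nm,P.round(4).tolist(),np.linalg.norm(d).round(4),np.degrees(np.arctan2(d[1],d[0])).round(1))
E
```

```text
w [0.5849 0.2377] [(np.float64(0.0593), np.float64(-70.5)), (np.float64(0.0413), np.float64(-161.8)), (np.float64(0.0586), np.float64(108.3)), (np.float64(0.04), np.float64(19.1))]
n [0.486  0.3134] [(np.float64(0.0599), np.float64(-81.6)), (np.float64(0.0308), np.float64(-172.5)), (np.float64(0.0606), np.float64(96.0)), (np.float64(0.0283), np.float64(6.2))]
r [0.362  0.2286] [(np.float64(0.0352), np.float64(-42.0)), (np.float64(0.0361), np.float64(-133.4)), (np.float64(0.0351), np.float64(137.7)), (np.float64(0.0359), np.float64(46.9))]
lipT [[0.5785, 0.0943], [0.5678, -0.0471]] 0.1418 -94.3
lipTin [[0.5693, 0.094], [0.5593, -0.0472]] 0.1416 -94.0
lipBin [[0.5016, 0.0998], [0.492, -0.0412]] 0.1413 -93.9
lipB [[0.4926, 0.1008], [0.483, -0.04]] 0.1411 -93.9
padface [[0.5579, -0.0431], [0.4886, -0.0379]] 0.0695 175.8
boardL [[0.6047, 0.1413], [0.4761, 0.1509]] 0.1289 175.7
boardR [[0.568, -0.2312], [0.446, -0.2195]] 0.1226 174.6
grip [[0.5582, -0.2385], [0.4557, -0.2308]] 0.1027 175.7
stoptop [[0.5801, 0.1066], [0.4935, 0.1132]] 0.0868 175.6
```

```bash
cat > go.py <<'E'
import sys
from h import *
from station import get_state
s=get_state(); p=s['tool_pos']; q=s['tcp_rot']; a=np.degrees(2*np.arctan2(q[2],q[1]))
a=(a+180)%360-180
x,y,z,t=map(float,sys.argv[1:5])
ar=np.radians(a); d=np.array([x,y])-p[:2]
sx=d@[np.cos(ar),np.sin(ar)]; sy=d@[np.sin(ar),-np.cos(ar)]; sz=p[2]-z
print('t',round(s['time'],2),'pos',p.round(4),'a',round(a,2),'F',s['contact_force'].round(1),'open',round(s['opening'],4))
print('shift',(np.array([sx,sy,sz])/.04).round(3),'roll',round((a-t)/5,3),'j6',s['joint_pos'][5].round(2))
E
python3 go.py .587 .239 .15 -71
```

```text
t 1.55 pos [0.2325 0.4707 0.2497] a 63.71 F [ 0.3 -0.7  0.3] open 0.0883
shift [-1.269 10.511  2.493] roll 26.942 j6 -0.22
```

```bash
python3 -m handwheel '[[88,[-1.27,10.51,2.49],26.94],[88,[-1.27,10.51,2.49],26.94],[88,[-1.27,10.51,2.49],26.94],[88,[-1.27,10.51,2.49],26.94],[88,[-1.27,10.51,2.49],26.94],[88,[-1.27,10.51,2.49],26.94],[88,[-1.27,10.51,2.49],26.94],[88,[-1.27,10.51,2.49],26.94]]' 20; python3 go.py .587 .239 .12 -71
```

```text
time: 2.22
tool_pos: [0.5056, 0.2917, 0.173]
tcp_rot: [-0.0, 0.999, 0.053, 0.0]
contact_force: [-0.1, 0.6, 0.9]
opening: 0.0883
t 2.22 pos [0.5056 0.2917 0.173 ] a 6.05 F [-0.1  0.6  0.9] open 0.0883
shift [1.885 1.524 1.325] roll 15.41 j6 0.22
```

```bash
python3 -m handwheel '[[88,[1.89,1.52,1.32],15.41],[88,[1.89,1.52,1.32],15.41],[88,[1.89,1.52,1.32],15.41],[88,[1.89,1.52,1.32],15.41],[88,[1.89,1.52,1.32],15.41],[88,[1.89,1.52,1.32],15.41],[88,[1.89,1.52,1.32],15.41],[88,[1.89,1.52,1.32],15.41]]' 20; python3 go.py .587 .239 .12 -71
```

```text
time: 2.88
tool_pos: [0.5861, 0.2411, 0.1205]
tcp_rot: [0.0, 0.902, -0.432, -0.0]
contact_force: [-0.4, -0.2, -0.2]
opening: 0.0879
t 2.88 pos [0.5861 0.2411 0.1205] a -51.24 F [-0.4 -0.2 -0.2] open 0.0879
shift [0.056 0.015 0.011] roll 3.953 j6 1.1
```

```bash
python3 - <<'E'
from h import *
p=save('side','s2.png'); print(recognise(p,'wide_mid')[:1] and recognise(p,'wide_mid')[0]['location'])
cv2.imwrite('pics/s2c.png',cv2.resize(p['image'][120:300,200:440,::-1],None,fx=3,fy=3))
E
```

```text
[0.5812, 0.2292, 0.0476]
```

View pics/s2c.png

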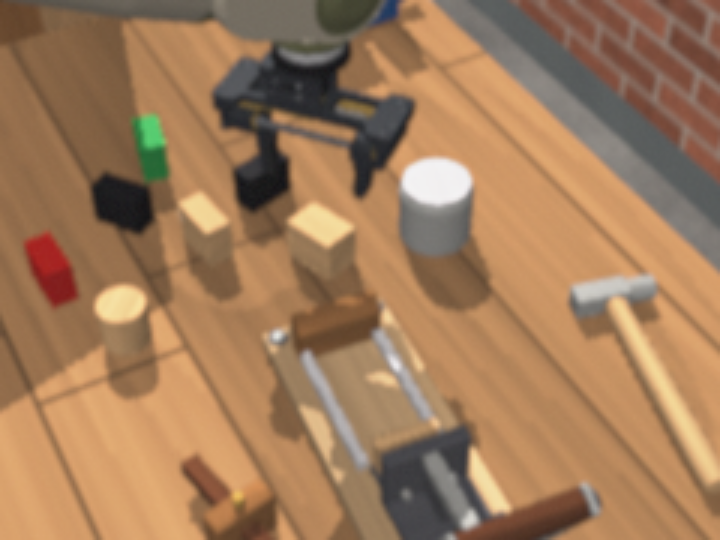

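The gripper hangs above the wide blank (crop 320,240), jaws along its length, clear of the tin (435,205).

```bash
python3 -m handwheel '[[88,[0.06,0.02,0],3.95],[88,[0.06,0.02,0],3.95],[88,[0.06,0.02,0],3.95],[88,[0.06,0.02,0.8],3.95],[88,[0.06,0.02,1.6],3.95],[88,[0.06,0.02,2.24],3.95],[88,[0.06,0.02,2.24],3.95],[50,[0.06,0.02,2.24],3.95]]' 20; python3 -m handwheel '[[40,[0,0,0],0],[40,[0,0,0],0],[40,[0,0,0],0],[40,[0,0,0],0]]'; python3 go.py .5345 .079 .15 -4.1
```

```text
time: 3.7
tool_pos: [0.5866, 0.2388, 0.0307]
tcp_rot: [0.001, 0.817, -0.577, -0.001]
contact_force: [0.5, -0.2, 1.0]
opening: 0.0833
time: 4.03
tool_pos: [0.5876, 0.239, 0.0325]
tcp_rot: [-0.001, 0.816, -0.578, 0.001]
contact_force: [-1.8, 0.3, 4.3]
opening: 0.0596
t 4.03 pos [0.5876 0.239  0.0325] a -70.6 F [-1.8  0.3  4.3] open 0.0596
shift [ 3.332  2.58  -2.938] roll -13.3 j6 1.43
```

```bash
python3 -m handwheel '[[40,[0,0,-1],0],[40,[0,0,-2],0],[40,[0,0,-3],-1],[40,[3.2,2.55,-3],-13.3],[40,[3.2,2.55,-3],-13.3],[40,[3.2,2.55,-3],-13.3],[40,[3.2,2.55,-3],-13.3],[40,[3.2,2.55,-3],-13.3]]' 20; python3 go.py .5347 .0779 .14 -4.1
```

```text
time: 4.7
tool_pos: [0.5317, 0.0799, 0.1515]
tcp_rot: [0.001, 0.964, -0.267, -0.0]
contact_force: [-0.3, -0.0, -0.9]
opening: 0.0598
t 4.7 pos [0.5317 0.0799 0.1515] a -30.93 F [-0.3 -0.  -0.9] open 0.0598
shift [0.091 0.005 0.288] roll -5.366 j6 0.47
```

```bash
python3 -m handwheel '[[40,[0.09,0,0.3],-5.37],[40,[0.09,0,0.3],-5.37],[40,[0.09,0,0.3],-5.37],[40,[0.09,0,0.8],-5.37],[40,[0.09,0,1.2],-5.37],[40,[0.09,0,1.2],-5.37]]' 20; python3 go.py .5347 .0779 .051 -4.1
python3 - <<'E'
from h import *
p=save('top','t3.png')
cv2.imwrite('pics/t3c.png',cv2.resize(p['image'][160:270,270:440,::-1],None,fx=4.5,fy=4.5,interpolation=cv2.INTER_CUBIC))
p=save('side','s3.png')
cv2.imwrite('pics/s3c.png',cv2.resize(p['image'][180:320,250:420,::-1],None,fx=4.2,fy=4.2,interpolation=cv2.INTER_CUBIC))
E
```

```text
time: 5.2
tool_pos: [0.5348, 0.0824, 0.1008]
tcp_rot: [-0.0, 0.999, -0.037, -0.002]
contact_force: [-0.2, 1.1, -2.0]
opening: 0.0598
t 5.2 pos [0.5348 0.0824 0.1008] a -4.21 F [-0.2  1.1 -2. ] open 0.0598
shift [0.005 0.111 1.245] roll -0.022 j6 0.01
```

View pics/t3c.png

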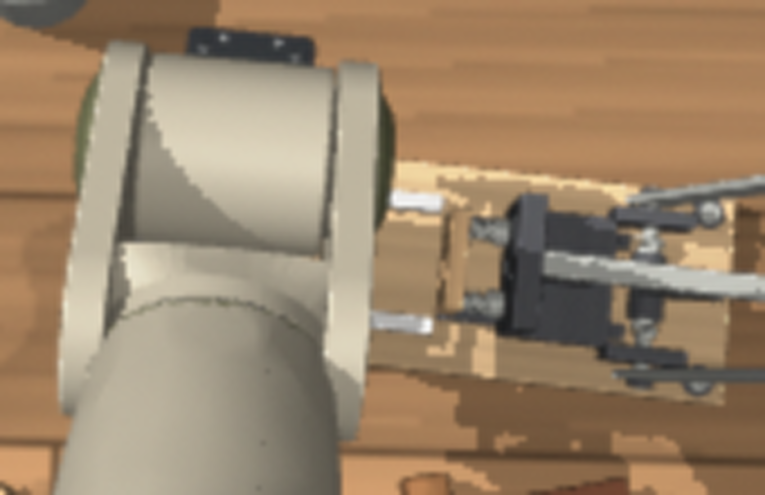

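View pics/s3c.png

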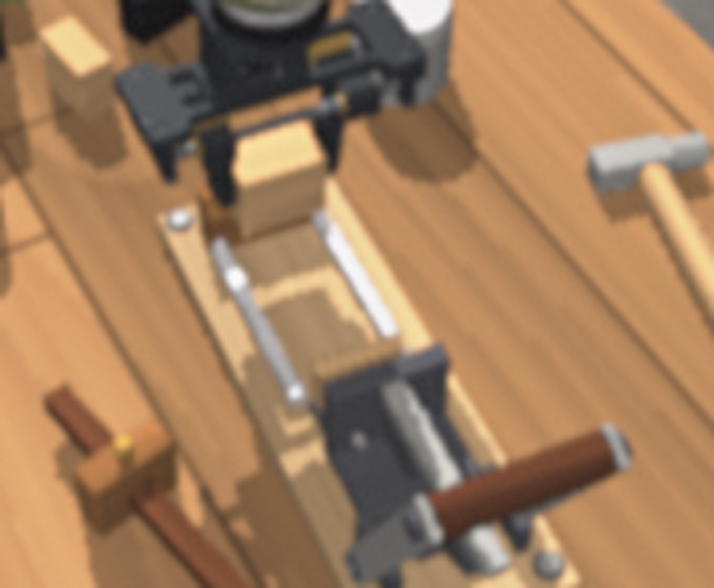

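```bash
python3 -m handwheel '[[40,[0,0.11,0],0],[40,[0,0.11,0],0],[40,[0,0.11,0],0]]' 20; python3 go.py .5347 .0779 .051 -4.1
cat > ov.py <<'E'
from h import *
import sys
def poly(im,p,P,col,k,o):
    pts=np.array([(proj(p,X)-o+.5)*k for X in P]).astype(np.int32); cv2.polylines(im,[pts],True,col,1,cv2.LINE_AA)
def tray(x,y,z,T=(0.5315,0.033),yaw=-0.072):
    c,s=np.cos(yaw),np.sin(yaw); return [T[0]+c*x-s*y,T[1]+s*x+c*y,.018+z]
def overlay(name,out,block=None,box=(250,180,170,140),k=4.2,T=(0.5315,0.033),yaw=-0.072,p=None):
    p=p or read_camera(name); o=np.array(box[:2]); im=p['image'][box[1]:box[1]+box[3],box[0]:box[0]+box[2],::-1]
    im=cv2.resize(im,None,fx=k,fy=k,interpolation=cv2.INTER_CUBIC)
    t=lambda x,y,z:tray(x,y,z,T,yaw)
    poly(im,p,[t(-33,70,12) if 0 else t(-.033,.07,.012),t(.033,.07,.012),t(.033,-.074,.012),t(-.033,-.074,.012)],(0,255,0),k,o)
    poly(im,p,[t(-.043,.07,.012),t(.043,.07,.012),t(.043,-.074,.012),t(-.043,-.074,.012)],(0,255,255),k,o)
    poly(im,p,[t(-.065,-.23,0),t(.065,-.23,0),t(.065,.1,0),t(-.065,.1,0)],(255,0,255),k,o)
    if block:
        x,y,z0,a,lx,ly=block; ca,sa=np.cos(a),np.sin(a)
        for z in (z0,z0+.05):
            poly(im,p,[[x+ca*u-sa*v,y+sa*u+ca*v,z] for u,v in [(-lx/2,-ly/2),(lx/2,-ly/2),(lx/2,ly/2),(-lx/2,ly/2)]],(0,0,255),k,o)
    cv2.imwrite('pics/'+out,im); return p
E
python3 - <<'E'
from ov import *
s=get_state()['tool_pos']
overlay('side','o1.png',(s[0],s[1],s[2]-.0325,-.072,.06,.042))
overlay('top','o1t.png',None,(290,180,185,80),4.3)
E
```

```text
time: 5.55
tool_pos: [0.5363, 0.0777, 0.1039]
tcp_rot: [0.0, 0.999, -0.037, 0.001]
contact_force: [0.2, 0.2, -0.9]
opening: 0.0598
t 5.55 pos [0.5363 0.0777 0.1039] a -4.25 F [ 0.2  0.2 -0.9] open 0.0598
shift [-0.04  -0.002  1.322] roll -0.03 j6 0.0
```

View pics/o1.png

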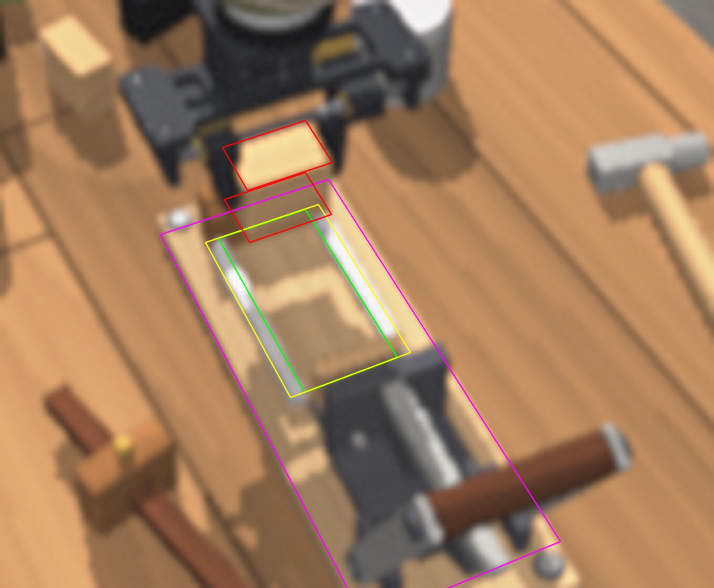

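View pics/o1t.png

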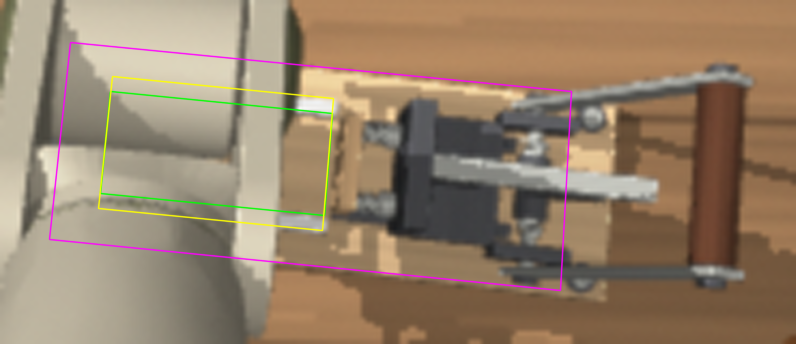

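```bash
python3 - <<'E'
from ov import *
s=get_state()['tool_pos']
p=overlay('side','o2.png',(s[0],s[1],s[2]-.0325,-.072,.06,.042),(285,200,80,75),9)
im=cv2.resize(p['image'][200:275,285:365,::-1],None,fx=9,fy=9,interpolation=cv2.INTER_CUBIC); cv2.imwrite('pics/o2r.png',im)
E
```

```text
(no output)
```

View pics/o2.png

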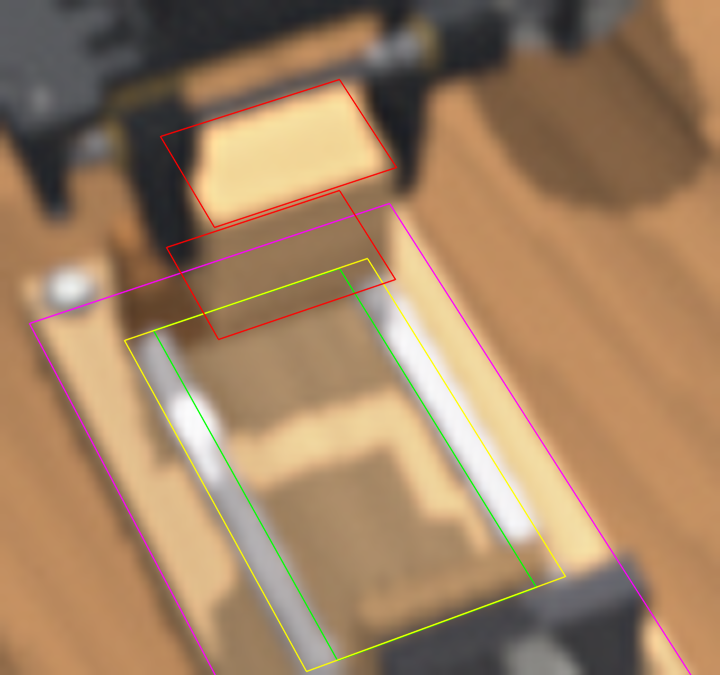

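View pics/o2r.png

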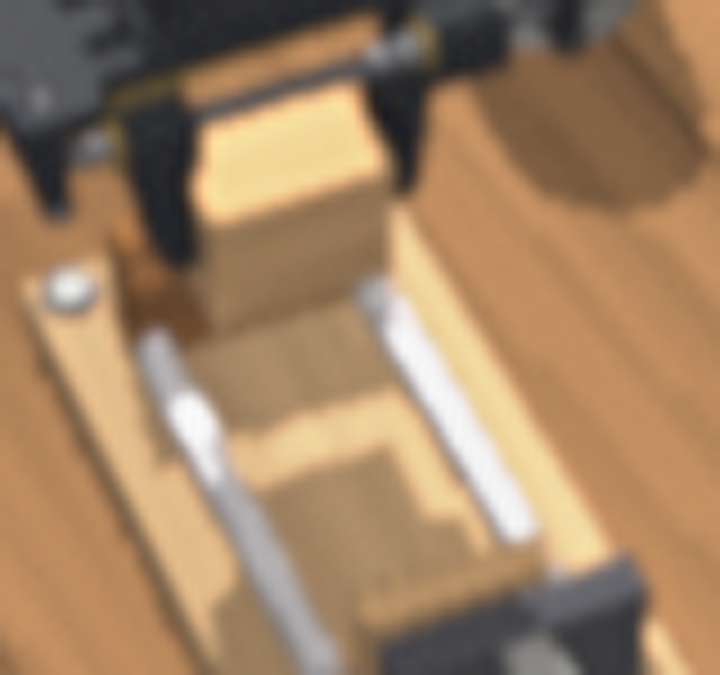

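```bash
python3 -m handwheel '[[40,[0.01,0.04,0.3],0.1],[40,[0.01,0.04,0.6],0.1],[40,[0.01,0.04,0.9],0.1],[40,[0.01,0.04,0.97],0.1],[40,[0.01,0.04,0.97],0.1],[40,[0.01,0.04,0.97],0.1]]' 20; python3 go.py .5367 .076 .051 -4.5
python3 - <<'E'
from ov import *
s=get_state()['tool_pos']
overlay('side','o3.png',(s[0],s[1],s[2]-.0325,-.08,.06,.042),(285,200,80,75),9,(.533,.033),-.08)
E
```

```text
time: 6.2
tool_pos: [0.5365, 0.0764, 0.0647]
tcp_rot: [0.0, 0.999, -0.041, 0.0]
contact_force: [0.1, 0.3, -0.8]
opening: 0.0596
t 6.2 pos [0.5365 0.0764 0.0647] a -4.71 F [ 0.1  0.3 -0.8] open 0.0596
shift [0.006 0.009 0.343] roll -0.043 j6 0.01
```

View pics/o3.png

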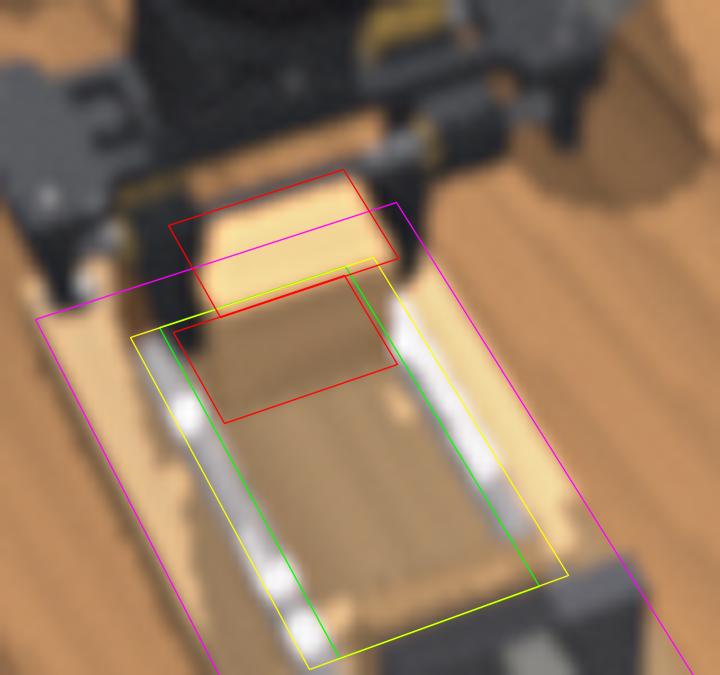

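```bash
python3 -m handwheel '[[40,[0.04,0.01,0],0],[40,[0.04,0.01,0.06],0],[40,[0.04,0.01,0.12],0],[40,[0.04,0.01,0.15],0],[40,[0.04,0.01,0.15],0]]' 20; python3 go.py .538 .076 .051 -4.5
```

```text
time: 6.67
tool_pos: [0.5376, 0.0758, 0.0579]
tcp_rot: [0.0, 0.999, -0.041, -0.0]
contact_force: [0.9, -0.3, -0.6]
opening: 0.06
t 6.67 pos [0.5376 0.0758 0.0579] a -4.72 F [ 0.9 -0.3 -0.6] open 0.06
shift [ 0.01  -0.005  0.172] roll -0.043 j6 0.01
```

```bash
python3 -m handwheel '[[40,[0,0,0.06],0],[40,[0,0,0.12],0],[40,[0,0,0.15],0],[40,[0,0,0.17],0],[40,[0,0,0.17],0]]' 20; python3 go.py .538 .076 .051 -4.5
```

```text
time: 7.08
tool_pos: [0.5377, 0.0758, 0.0512]
tcp_rot: [0.0, 0.999, -0.041, -0.0]
contact_force: [0.1, -0.4, -0.8]
opening: 0.06
t 7.08 pos [0.5377 0.0758 0.0512] a -4.72 F [ 0.1 -0.4 -0.8] open 0.06
shift [ 0.008 -0.005  0.004] roll -0.043 j6 0.01
```

Feel the lips sideways gently and the floor, to fix the tray's centre.

```bash
python3 -m handwheel '[[40,[0,0,0.03],0],[40,[0,0,0.05],0],[40,[0,0,0.05],0]]' 20;  python3 -m handwheel '[[40,[0.03,0,-0.04],0],[40,[0.06,0,-0.04],0],[40,[0.08,0,-0.04],0],[40,[0.08,0,-0.04],0]]' 20;python3 -m handwheel '[[40,[-0.04,0,0],0],[40,[-0.08,0,0],0],[40,[-0.12,0,0],0],[40,[-0.16,0,0],0],[40,[-0.16,0,0],0]]' 20; python3 go.py .538 .076 .051 -4.5
```

```text
time: 7.33
tool_pos: [0.5379, 0.0758, 0.0505]
tcp_rot: [0.0, 0.999, -0.041, 0.0]
contact_force: [-4.9, -0.1, 9.1]
opening: 0.0599
time: 7.67
tool_pos: [0.5399, 0.0757, 0.0507]
tcp_rot: [-0.0, 0.999, -0.041, -0.002]
contact_force: [-6.5, -0.4, 3.5]
opening: 0.0598
time: 8.08
tool_pos: [0.5344, 0.0761, 0.051]
tcp_rot: [0.0, 0.999, -0.041, 0.0]
contact_force: [0.6, -0.4, -0.8]
opening: 0.06
t 8.08 pos [0.5344 0.0761 0.051 ] a -4.71 F [ 0.6 -0.4 -0.8] open 0.06
shift [ 0.091 -0.005 -0.   ] roll -0.043 j6 0.01
```

```bash
python3 -m handwheel '[[40,[0.05,0,0],0],[40,[0.05,0,0.01],0],[75,[0.05,0,0.01],0],[75,[0.05,0,0.01],0],[75,[0.05,0,0.01],0],[75,[0.05,0,-1],0],[75,[0.05,0,-2],0],[75,[0.05,0,-2.2],0]]' 20; python3 go.py .485 .315 .14 -83
```

```text
time: 8.75
tool_pos: [0.5388, 0.0759, 0.1448]
tcp_rot: [0.0, 0.999, -0.041, 0.004]
contact_force: [0.5, 0.4, 0.6]
opening: 0.075
t 8.75 pos [0.5388 0.0759 0.1448] a -4.71 F [0.5 0.4 0.6] open 0.075
shift [-1.831 -5.848  0.119] roll 15.659 j6 0.01
```

```bash
python3 -m handwheel '[[88,[-1.83,-5.85,0.1],15.66],[88,[-1.83,-5.85,0.1],15.66],[88,[-1.83,-5.85,0.1],15.66],[88,[-1.83,-5.85,0.1],15.66],[88,[-1.83,-5.85,0.1],15.66],[88,[-1.83,-5.85,0.1],15.66],[88,[-1.83,-5.85,0.1],15.66],[88,[-1.83,-5.85,0.1],15.66]]' 20; python3 go.py .485 .315 .14 -83
python3 - <<'E'
from ov import *
s=get_state()['tool_pos']
p=overlay('side','o4.png',(.5363,.076,.018,-.08,.06,.042),(230,160,150,115),5,(.533,.033),-.08)
p=overlay('top','o4t.png',(.5363,.076,.018,-.08,.06,.042),(280,170,140,100),5,(.533,.033),-.08)
E
```

```text
time: 9.42
tool_pos: [0.4814, 0.3186, 0.1347]
tcp_rot: [-0.0, 0.874, -0.486, -0.0]
contact_force: [0.3, 0.3, -0.5]
opening: 0.088
t 9.42 pos [0.4814 0.3186 0.1347] a -58.17 F [ 0.3  0.3 -0.5] open 0.088
shift [ 0.125 -0.03  -0.134] roll 4.966 j6 1.4
```

View pics/o4.png

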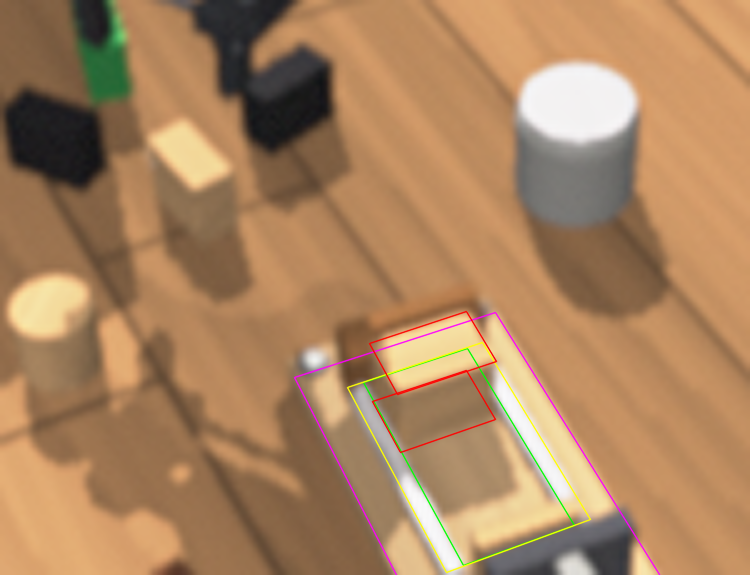

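View pics/o4t.png

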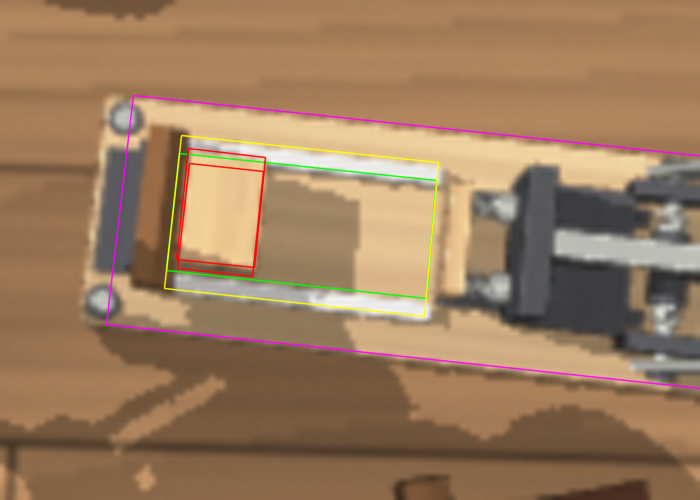

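The wide blank stands in the tray between the lips (top crop 220,215), a few mm off the stop. Now the narrow one.

```bash
python3 -m handwheel '[[88,[0.12,-0.03,0],4.97],[88,[0.12,-0.03,0],4.97],[88,[0.12,-0.03,0],4.97],[88,[0.12,-0.03,0],4.97],[88,[0.12,-0.03,0.9],4.97],[88,[0.12,-0.03,1.8],4.97],[88,[0.12,-0.03,2.55],4.97],[88,[0.12,-0.03,2.55],4.97]]' 20; python3 -m handwheel '[[40,[0,0,0],0],[40,[0,0,0],0],[40,[0,0,0],0],[40,[0,0,0],0],[40,[0,0,0],0]]'; python3 go.py .534 .037 .15 -4.6
```

```text
time: 10.18
tool_pos: [0.4838, 0.3097, 0.0277]
tcp_rot: [0.004, 0.75, -0.661, -0.002]
contact_force: [-0.8, -0.7, -0.0]
opening: 0.0883
time: 10.6
tool_pos: [0.4872, 0.312, 0.0347]
tcp_rot: [-0.001, 0.75, -0.662, 0.001]
contact_force: [-1.2, 0.4, 4.8]
opening: 0.0602
t 10.6 pos [0.4872 0.312  0.0347] a -82.88 F [-1.2  0.4  4.8] open 0.0602
shift [ 6.967 -0.309 -2.884] roll -15.657 j6 1.81
```

```bash
python3 -m handwheel '[[40,[0,0,-1],0],[40,[0,0,-2],0],[40,[0,0,-3],-1],[40,[6.98,-0.33,-3],-15.66],[40,[6.98,-0.33,-3],-15.66],[40,[6.98,-0.33,-3],-15.66],[40,[6.98,-0.33,-3],-15.66],[40,[6.98,-0.33,-3],-15.66]]' 20; python3 go.py .5333 .036 .12 -4.6
```

```text
time: 11.27
tool_pos: [0.519, 0.1238, 0.1537]
tcp_rot: [-0.0, 0.924, -0.383, 0.0]
contact_force: [0.9, -0.3, -0.4]
opening: 0.0597
t 11.27 pos [0.519  0.1238 0.1537] a -45.08 F [ 0.9 -0.3 -0.4] open 0.0597
shift [1.807 1.297 0.843] roll -8.096 j6 0.8
```

```bash
python3 -m handwheel '[[40,[1.8,1.3,0.2],-8.1],[40,[1.8,1.3,0.2],-8.1],[40,[1.8,1.3,0.2],-8.1],[40,[1.8,1.3,0.2],-8.1],[40,[1.8,1.3,0.2],-8.1],[40,[1.8,1.3,0.2],-8.1],[40,[1.8,1.3,0.2],-8.1],[40,[1.8,1.3,0.2],-8.1]]' 20; python3 go.py .5333 .036 .065 -4.6
```

```text
time: 11.93
tool_pos: [0.5325, 0.0377, 0.1454]
tcp_rot: [0.0, 0.999, -0.045, 0.0]
contact_force: [-0.3, -0.2, -0.6]
opening: 0.0599
t 11.93 pos [0.5325 0.0377 0.1454] a -5.11 F [-0.3 -0.2 -0.6] open 0.0599
shift [0.024 0.04  2.009] roll -0.103 j6 -0.06
```

```bash
python3 -m handwheel '[[40,[0.02,0.04,0.6],-0.1],[40,[0.02,0.04,1.2],-0.1],[40,[0.02,0.04,1.7],-0.1],[40,[0.02,0.04,1.92],-0.1],[40,[0.02,0.04,1.92],-0.1],[40,[0.02,0.04,1.92],-0.1]]' 20; python3 go.py .5333 .036 .053 -4.6
python3 - <<'E'
from ov import *
s=get_state()['tool_pos']
overlay('side','o5.png',(s[0],s[1],s[2]-.0345,-.08,.06,.03),(285,200,80,75),9,(.533,.033),-.08)
E
```

```text
time: 12.43
tool_pos: [0.5335, 0.036, 0.0689]
tcp_rot: [0.0, 0.999, -0.039, 0.0]
contact_force: [0.2, 0.1, -0.7]
opening: 0.0595
t 12.43 pos [0.5335 0.036  0.0689] a -4.51 F [ 0.2  0.1 -0.7] open 0.0595
shift [-0.004  0.002  0.396] roll 0.019 j6 -0.07
```

View pics/o5.png

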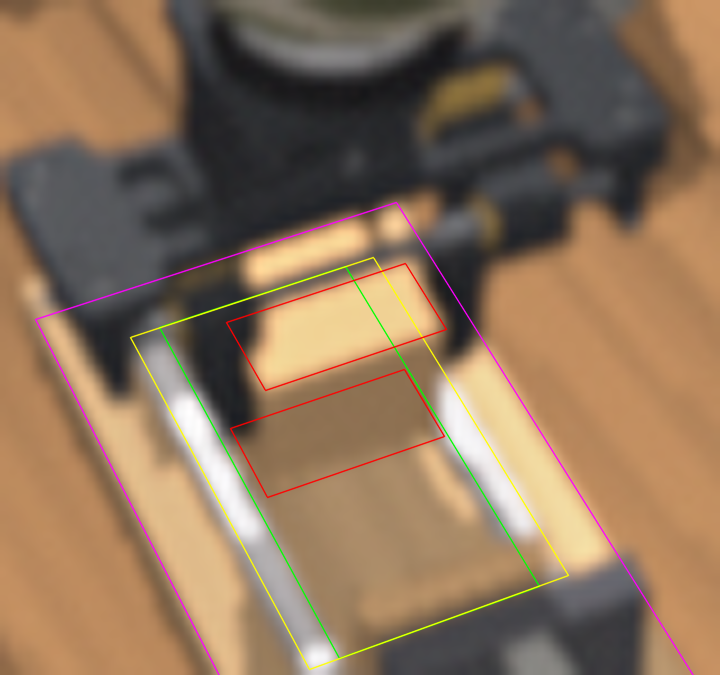

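The narrow blank hovers just above the lips, centred between them (front edge 265,480 to 440,425).

```bash
python3 -m handwheel '[[40,[0,0,0.08],0],[40,[0,0,0.16],0],[40,[0,0,0.24],0],[40,[0,0,0.24],0]]' 20; python3 -m handwheel '[[40,[0,0,0.06],0],[40,[0,0,0.12],0],[40,[0,0,0.15],0],[40,[0,0,0.17],0],[40,[0,0,0.17],0]]' 20; python3 go.py .5333 .036 .053 -4.6
```

```text
time: 12.82
tool_pos: [0.533, 0.036, 0.0582]
tcp_rot: [-0.0, 0.999, -0.039, -0.0]
contact_force: [-0.1, -0.1, -1.6]
opening: 0.0598
time: 13.23
tool_pos: [0.5331, 0.0359, 0.0526]
tcp_rot: [0.0, 0.999, -0.039, -0.0]
contact_force: [-4.5, 0.2, 9.4]
opening: 0.0598
t 13.23 pos [0.5331 0.0359 0.0526] a -4.43 F [-4.5  0.2  9.4] open 0.0598
shift [ 0.004 -0.002 -0.01 ] roll 0.033 j6 -0.07
```

```bash
python3 -m handwheel '[[40,[0,0,-0.03],0],[40,[0,0,-0.03],0],[75,[0,0,-0.03],0],[75,[0,0,-0.03],0],[75,[0,0,-0.03],0],[75,[0,0,-1],0],[75,[0,0,-2],0],[75,[0,0,-2.2],0]]' 20; python3 go.py .364 .234 .15 -4.6
```

```text
time: 13.9
tool_pos: [0.5353, 0.0358, 0.1453]
tcp_rot: [0.0, 0.999, -0.039, 0.004]
contact_force: [0.3, 0.4, 1.0]
opening: 0.075
t 13.9 pos [0.5353 0.0358 0.1453] a -4.43 F [0.3 0.4 1. ] open 0.075
shift [-4.653 -4.61  -0.117] roll 0.034 j6 -0.07
```

```bash
python3 - <<'E'
from ov import *
for n in('top','side'):
    p=read_camera(n); print([(d['conf'],np.round(d['location'],4)) for d in landmark_of(p,'round_mid')[:2]])
    k=8;o=(250,262) if n=='top' else (225,210)
    im=cv2.resize(p['image'][o[1]:o[1]+35,o[0]:o[0]+40,::-1],None,fx=k,fy=k,interpolation=cv2.INTER_CUBIC)
    for c,col in [((.364,.234),(0,0,255))]:
        for z in (0,.05): poly(im,p,[[c[0]+.025*np.cos(t),c[1]+.025*np.sin(t),z] for t in np.linspace(0,6.2,40)],col,k,np.array(o))
    cv2.imwrite(f'pics/r_{n}.png',im)
cv2.imwrite('pics/r.png',np.hstack([cv2.imread('pics/r_top.png'),cv2.imread('pics/r_side.png')]))
E
```

```text
[(0.63, array([0.3638, 0.2379, 0.0263]))]
[(0.7, array([0.3636, 0.2337, 0.0241]))]
```

View pics/r.png

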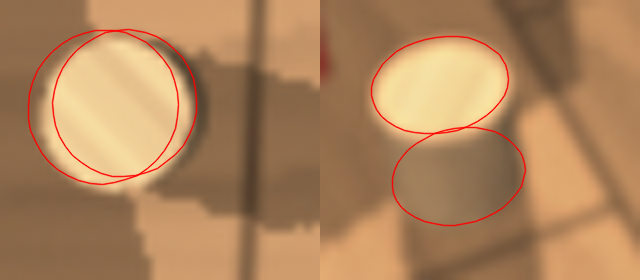

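```bash
python3 -m handwheel '[[88,[-4.67,-4.57,0],0],[88,[-4.67,-4.57,0],0],[88,[-4.67,-4.57,0],0],[88,[-4.67,-4.57,0],0],[88,[-4.67,-4.57,0],0],[88,[-4.67,-4.57,0],0],[88,[-4.67,-4.57,0],0],[88,[-4.67,-4.57,0],0]]' 20; python3 go.py .3635 .2325 .032 -4.6
```

```text
time: 14.77
tool_pos: [0.3588, 0.234, 0.1385]
tcp_rot: [0.0, 0.999, -0.037, -0.001]
contact_force: [0.8, 0.4, 0.1]
opening: 0.088
t 14.77 pos [0.3588 0.234  0.1385] a -4.22 F [0.8 0.4 0.1] open 0.088
shift [0.12  0.03  2.663] roll 0.076 j6 0.38
```

```bash
python3 -m handwheel '[[88,[0.1,0.03,0.6],0],[88,[0.1,0.03,1.4],0],[88,[0.1,0.03,2.2],0],[88,[0.1,0.03,2.72],0],[88,[0.1,0.03,2.72],0],[88,[0.1,0.03,2.72],0]]' 20; python3 go.py .3635 .2325 .032 -4.6
```

```text
time: 15.27
tool_pos: [0.3651, 0.2303, 0.0303]
tcp_rot: [0.001, 0.999, -0.039, -0.001]
contact_force: [0.5, 0.4, -0.4]
opening: 0.0884
t 15.27 pos [0.3651 0.2303 0.0303] a -4.51 F [ 0.5  0.4 -0.4] open 0.0884
shift [-0.045 -0.052 -0.044] roll 0.018 j6 0.37
```

```bash
python3 -m handwheel '[[88,[0,-0.04,-0.03],0],[35,[0,-0.04,-0.03],0],[35,[0,-0.04,-0.03],0],[35,[0,-0.04,-0.03],0],[35,[0,-0.04,-0.03],0],[35,[0,-0.04,-0.03],0],[35,[0,-0.04,-0.03],0],[35,[0,-0.04,-0.03],0]]' 20; python3 go.py .530 -.005 .15 -4.6
```

```text
time: 15.93
tool_pos: [0.3651, 0.2329, 0.0324]
tcp_rot: [-0.0, 0.999, -0.039, 0.0]
contact_force: [-0.5, -0.2, 1.1]
opening: 0.0499
t 15.93 pos [0.3651 0.2329 0.0324] a -4.43 F [-0.5 -0.2  1.1] open 0.0499
shift [ 4.57   5.61  -2.941] roll 0.034 j6 0.37
```

```bash
python3 -m handwheel '[[35,[0,0,-1],0],[35,[0,0,-2],0],[35,[0,0,-3],0],[35,[4.6,5.66,-3],0],[35,[4.6,5.66,-3],0],[35,[4.6,5.66,-3],0],[35,[4.6,5.66,-3],0],[35,[4.6,5.66,-3],0]]' 20; python3 go.py .5298 -.0069 .15 -4.6
```

```text
time: 16.6
tool_pos: [0.4842, 0.0596, 0.1522]
tcp_rot: [-0.0, 0.999, -0.039, -0.0]
contact_force: [0.6, 0.4, -1.3]
opening: 0.0496
t 16.6 pos [0.4842 0.0596 0.1522] a -4.44 F [ 0.6  0.4 -1.3] open 0.0496
shift [1.265 1.569 0.056] roll 0.033 j6 -0.04
```

```bash
python3 -m handwheel '[[35,[0,0,0],0],[35,[0,0,0],0]]' 20; python3 go.py .5298 -.0069 .15 -4.6
```

```text
time: 16.77
tool_pos: [0.484, 0.0601, 0.1518]
tcp_rot: [-0.0, 0.999, -0.04, -0.0]
contact_force: [-1.0, -0.1, -1.0]
opening: 0.0499
t 16.77 pos [0.484  0.0601 0.1518] a -4.62 F [-1.  -0.1 -1. ] open 0.0499
shift [1.277 1.577 0.044] roll -0.003 j6 -0.04
```

```bash
python3 -m handwheel '[[35,[1.28,1.58,0],0],[35,[1.28,1.58,0],0],[35,[1.28,1.58,0],0],[35,[1.28,1.58,0],0],[35,[1.28,1.58,1],0],[35,[1.28,1.58,1.5],0],[35,[1.28,1.58,1.5],0],[35,[1.28,1.58,1.5],0]]' 20; python3 go.py .5298 -.0069 .067 -4.6
python3 - <<'E'
from ov import *
s=get_state()['tool_pos']
overlay('side','o6.png',(s[0],s[1],s[2]-.0324,-.08,.05,.05),(285,200,80,75),9,(.533,.033),-.08)
E
```

```text
time: 17.43
tool_pos: [0.5289, -0.004, 0.0922]
tcp_rot: [-0.0, 0.999, -0.038, -0.001]
contact_force: [1.2, -0.3, -1.3]
opening: 0.0495
t 17.43 pos [ 0.5289 -0.004   0.0922] a -4.34 F [ 1.2 -0.3 -1.3] open 0.0495
shift [0.028 0.071 0.631] roll 0.052 j6 -0.15
```

View pics/o6.png

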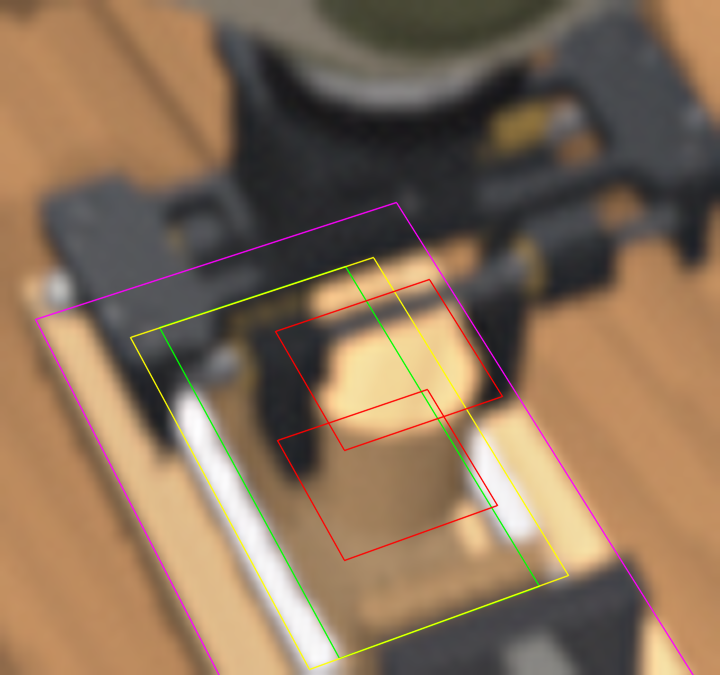

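```bash
python3 -m handwheel '[[35,[0.02,0.07,0],0],[35,[0.02,0.07,0.3],0],[35,[0.02,0.07,0.6],0],[35,[0.02,0.07,0.85],0],[35,[0.02,0.07,0.85],0],[35,[0.02,0.07,0.85],0]]' 20; python3 go.py .5298 -.0069 .0508 -4.6
```

```text
time: 17.98
tool_pos: [0.5305, -0.0084, 0.0587]
tcp_rot: [0.0, 0.999, -0.039, 0.0]
contact_force: [0.4, -0.2, -0.4]
opening: 0.0493
t 17.98 pos [ 0.5305 -0.0084  0.0587] a -4.43 F [ 0.4 -0.2 -0.4] open 0.0493
shift [-0.02  -0.035  0.198] roll 0.034 j6 -0.16
```

```bash
python3 -m handwheel '[[35,[0,-0.03,0.06],0],[35,[0,-0.03,0.12],0],[35,[0,-0.03,0.18],0],[35,[0,-0.03,0.2],0],[35,[0,-0.03,0.2],0]]' 20; python3 go.py .5298 -.0069 .0508 -4.6;  python3 -m handwheel '[[35,[0,0,0],0],[75,[0,0,0],0],[75,[0,0,0],0],[75,[0,0,0],0],[75,[0,0,-0.5],0],[75,[0,0,-1.5],0],[75,[0,0,-2.5],0],[75,[0,0,-4],0]]' 20; python3 go.py .5095 -.28 .28 -4.6
```

```text
time: 18.4
tool_pos: [0.5304, -0.0071, 0.0504]
tcp_rot: [0.0, 0.999, -0.039, 0.0]
contact_force: [-0.2, 0.2, 1.9]
opening: 0.0494
t 18.4 pos [ 0.5304 -0.0071  0.0504] a -4.43 F [-0.2  0.2  1.9] open 0.0494
shift [-0.017 -0.005 -0.01 ] roll 0.033 j6 -0.16
time: 19.07
tool_pos: [0.5299, -0.0071, 0.1933]
tcp_rot: [-0.0, 0.999, -0.039, -0.001]
contact_force: [0.6, 0.2, 0.2]
opening: 0.075
t 19.07 pos [ 0.5299 -0.0071  0.1933] a -4.44 F [0.6 0.2 0.2] open 0.075
shift [ 0.021  6.842 -2.166] roll 0.032 j6 -0.16
```

```bash
python3 -m handwheel '[[10,[0,0,-1],0],[10,[0,0,-2.1],0],[0,[0.1,7.7,-2.2],0],[0,[0.1,7.7,-2.2],0],[0,[0.1,7.7,-2.2],0],[0,[0.1,7.7,-2.2],0],[0,[0.1,7.7,-2.2],0],[0,[0.1,7.7,-2.2],0]]' 20
python3 - <<'E'
from ov import *
p=overlay('side','o7.png',None,(250,160,150,140),5,(.533,.033),-.08)
p=overlay('top','o7t.png',None,(290,170,185,100),4.2,(.533,.033),-.08)
E
python3 go.py .508 -.31 .28 -4.6
```

```text
time: 19.73
tool_pos: [0.5137, -0.2586, 0.2788]
tcp_rot: [0.0, 0.999, -0.039, 0.0]
contact_force: [0.5, 0.3, 0.5]
opening: 0.0235
t 19.83 pos [ 0.5131 -0.2617  0.2779] a -4.77 F [0.2 0.8 0.6] open 0.0159
shift [-0.028  1.214 -0.053] roll -0.034 j6 -0.59
```

View pics/o7.png

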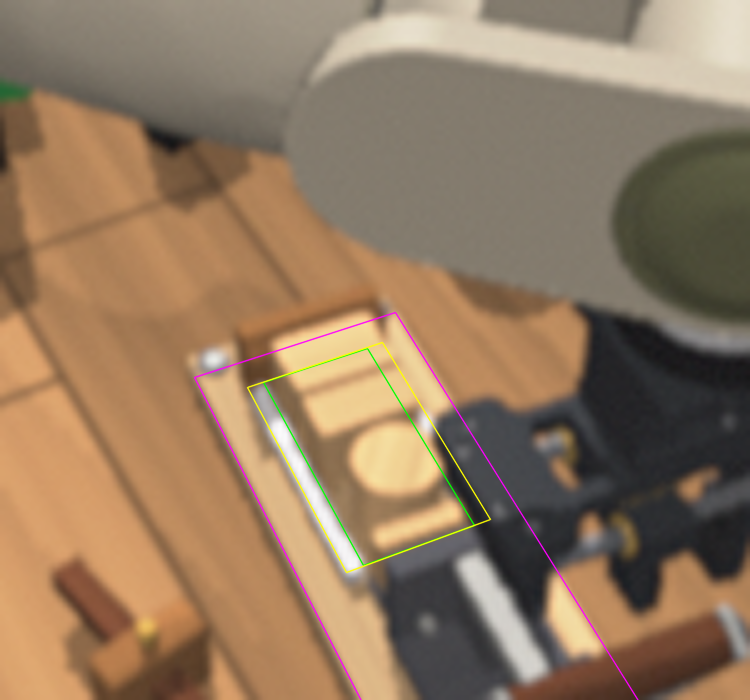

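View pics/o7t.png

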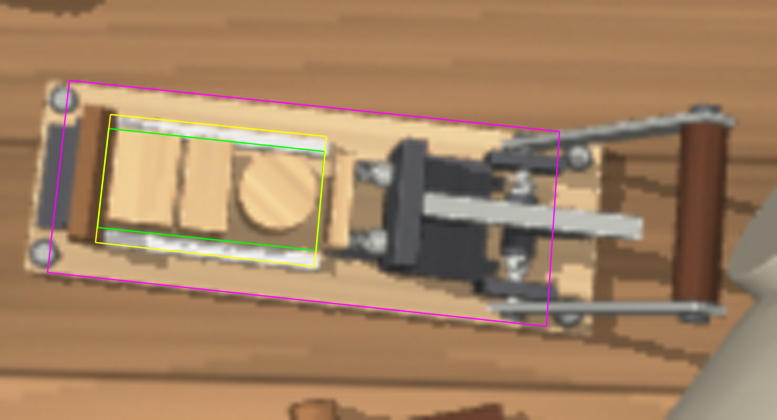

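All three blanks stand in the tray (top crop: wide 143,180, narrow 205,185, round 277,190), free of each other, lever let go. Now go behind the lever.

```bash
python3 -m handwheel '[[0,[-0.1,1.3,0],0],[0,[-0.1,1.3,0],0],[0,[-0.1,1.3,0],0],[0,[-0.1,1.3,0],0],[0,[-0.1,1.3,0],0]]' 20;python3 go.py .508 -.305 .182 -4.6
```

```text
time: 20.25
tool_pos: [0.5066, -0.3067, 0.2788]
tcp_rot: [-0.0, 0.999, -0.038, 0.0]
contact_force: [0.8, 0.1, 0.1]
opening: 0.0006
t 20.25 pos [ 0.5066 -0.3067  0.2788] a -4.37 F [0.8 0.1 0.1] open 0.0006
shift [ 0.031 -0.045  2.421] roll 0.045 j6 -0.67
```

```bash
python3 -m handwheel '[[0,[0.03,0,0.8],0],[0,[0.03,0,1.6],0],[0,[0.03,0,2.42],0],[0,[0.03,0,2.42],0],[0,[0.03,0,2.42],0]]' 20;python3 go.py .508 -.26 .182 -4.6; python3 - <<'E'
from h import *
p=save('side','s8.png')
cv2.imwrite('pics/s8c.png',cv2.resize(p['image'][180:400,270:500,::-1],None,fx=2.7,fy=2.7))
print(landmark_of(p,'lever_grip')[:1])
E
```

```text
time: 20.67
tool_pos: [0.5077, -0.3069, 0.182]
tcp_rot: [-0.001, 0.999, -0.038, -0.001]
contact_force: [0.8, -0.5, 0.6]
opening: 0.0003
t 20.67 pos [ 0.5077 -0.3069  0.182 ] a -4.36 F [ 0.8 -0.5  0.6] open 0.0003
shift [-8.10e-02 -1.17e+00 -1.00e-03] roll 0.048 j6 -0.67
[{'location': [0.51, -0.2386, 0.1761], 'conf': 0.47}]
```

View pics/s8c.png

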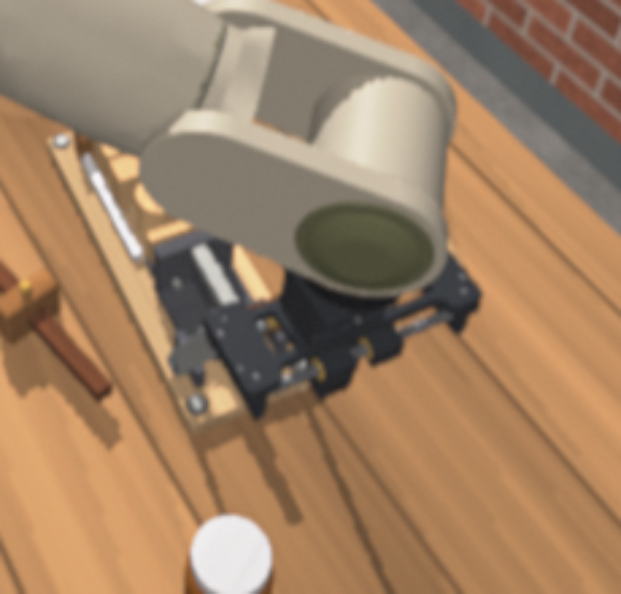

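```bash
python3 -m handwheel '[[0,[0,-0.3,0],0],[0,[0,-0.6,0],0],[0,[0,-0.9,0],0],[0,[0,-1.1,0],0],[0,[0,-1.25,0],0],[0,[0,-1.4,0],0],[0,[0,-1.5,0],0],[0,[0,-1.5,0],0]]' 20;python3 go.py .518 -.154 .182 -4.6
```

```text
time: 21.43
tool_pos: [0.5125, -0.2483, 0.1827]
tcp_rot: [0.001, 0.999, -0.038, 0.001]
contact_force: [-0.1, -5.6, 3.3]
opening: 0.0004
t 21.43 pos [ 0.5125 -0.2483  0.1827] a -4.41 F [-0.1 -5.6  3.3] open 0.0004
shift [-0.045 -2.36   0.018] roll 0.038 j6 -0.58
```

```bash
python3 -m handwheel '[[0,[0,-0.15,0],0],[0,[0,-0.3,0],0],[0,[0,-0.45,0],0],[0,[0,-0.6,0],0],[0,[0,-0.75,0],0],[0,[0,-0.9,0],0],[0,[0,-1.05,0],0],[0,[0,-1.05,0],0]]' 20;python3 go.py .518 -.154 .182 -4.6
```

```text
time: 22.1
tool_pos: [0.5154, -0.2053, 0.1818]
tcp_rot: [-0.0, 0.999, -0.038, -0.0]
contact_force: [0.7, -3.1, 2.9]
opening: 0.0006
t 22.1 pos [ 0.5154 -0.2053  0.1818] a -4.38 F [ 0.7 -3.1  2.9] open 0.0006
shift [-0.034 -1.284 -0.005] roll 0.043 j6 -0.51
```

```bash
python3 - <<'E'
from h import *
for n in('top','side'):
    p=save(n,n+'9.png')
    for t in('lever_grip','pad_face','tray'): print(n,t,[(round(d['conf'],2),np.round(d['location'],4)) for d in landmark_of(p,t)[:1]])
p=cv2.imread('pics/top9.png'); cv2.imwrite('pics/t9c.png',cv2.resize(p[170:270,290:475],None,fx=4.2,fy=4.2,interpolation=cv2.INTER_CUBIC))
E
```

```text
top lever_grip [(0.76, array([ 0.5107, -0.1822,  0.1892]))]
top pad_face [(0.67, array([ 0.5289, -0.0265,  0.0419]))]
top tray [(0.77, array([0.5348, 0.0315, 0.0159]))]
side lever_grip [(0.85, array([ 0.513 , -0.1816,  0.1894]))]
side pad_face [(0.61, array([ 0.5284, -0.0303,  0.0451]))]
side tray [(0.55, array([0.5314, 0.0274, 0.0223]))]
```

View pics/t9c.png

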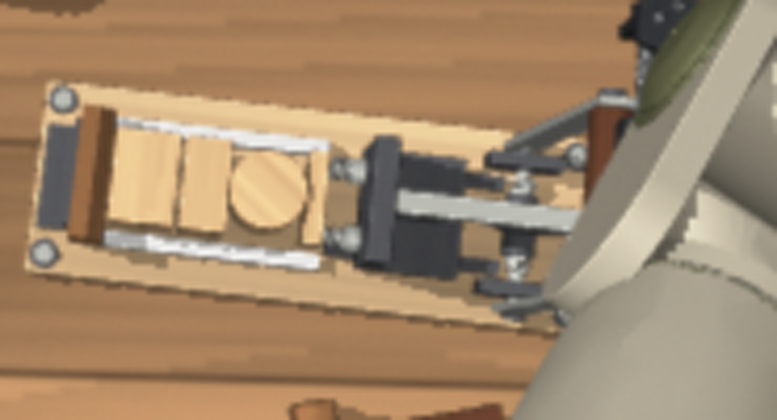

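Row closing straight (wide 143,180; narrow 203,185; round 267,190 now almost touched by the pad at 315,198). Continue.

```bash
python3 -m handwheel '[[0,[0,-0.12,0],0],[0,[0,-0.24,0],0],[0,[0,-0.36,0],0],[0,[0,-0.48,0],0],[0,[0,-0.6,0],0],[0,[0,-0.72,0],0],[0,[0,-0.84,0],0],[0,[0,-0.84,0],0]]' 20;python3 go.py .518 -.154 .182 -4.6
python3 - <<'E'
from h import *
for n in('top','side'):
    p=save(n,n+'10.png')
    for t in('lever_grip','pad_face'): print(n,t,[(round(d['conf'],2),np.round(d['location'],4)) for d in landmark_of(p,t)[:1]])
p=cv2.imread('pics/top10.png'); cv2.imwrite('pics/t10c.png',cv2.resize(p[170:270,290:475],None,fx=4.2,fy=4.2,interpolation=cv2.INTER_CUBIC))
E
```

```text
time: 23.17
tool_pos: [0.5182, -0.1725, 0.1821]
tcp_rot: [0.0, 0.999, -0.038, 0.0]
contact_force: [0.3, -7.3, 2.4]
opening: 0.0004
t 23.17 pos [ 0.5182 -0.1725  0.1821] a -4.4 F [ 0.3 -7.3  2.4] open 0.0004
shift [-0.041 -0.46   0.003] roll 0.041 j6 -0.46
top lever_grip [(0.72, array([ 0.517 , -0.1487,  0.1893]))]
top pad_face [(0.51, array([ 0.5283, -0.0197,  0.0431]))]
side lever_grip [(0.65, array([ 0.5168, -0.1487,  0.1903]))]
side pad_face [(0.61, array([ 0.5253, -0.0239,  0.0419]))]
```

View pics/t10c.png

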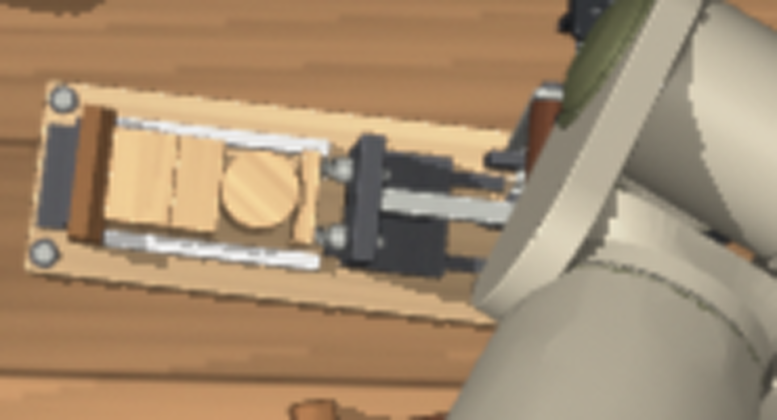

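```bash
python3 -m handwheel '[[0,[0,-0.06,0],0],[0,[0,-0.12,0],0],[0,[0,-0.18,0],0],[0,[0,-0.24,0],0],[0,[0,-0.3,0],0],[0,[0,-0.36,0],0],[0,[0,-0.42,0],0],[0,[0,-0.42,0],0]]' 20;python3 -m handwheel '[[0,[0,0,0],0],[0,[0,0,0],0],[0,[0,0,0],0],[0,[0,0,0],0]]';python3 go.py .518 -.154 .182 -4.6
python3 - <<'E'
from h import *
for n in('top','side'):
    p=save(n,n+'11.png')
    for t in('lever_grip','pad_face','tray','gauge','jar','tin','hammer'): print(n,t,[(round(d['conf'],2),np.round(d['location'],4)) for d in landmark_of(p,t)[:1]])
p=cv2.imread('pics/top11.png'); cv2.imwrite('pics/t11c.png',cv2.resize(p[170:270,290:440],None,fx=5.2,fy=5.2,interpolation=cv2.INTER_CUBIC))
p=cv2.imread('pics/side11.png'); cv2.imwrite('pics/s11c.png',cv2.resize(p[170:310,260:400],None,fx=4.2,fy=4.2,interpolation=cv2.INTER_CUBIC))
E
```

```text
time: 24.13
tool_pos: [0.5192, -0.1565, 0.181]
tcp_rot: [0.001, 0.999, -0.039, -0.0]
contact_force: [2.6, -10.1, -4.8]
opening: 0.0003
time: 24.47
tool_pos: [0.5192, -0.1568, 0.1811]
tcp_rot: [0.001, 0.999, -0.039, -0.0]
contact_force: [3.0, -10.5, -5.4]
opening: 0.0004
t 24.47 pos [ 0.5192 -0.1568  0.1811] a -4.45 F [  3.  -10.5  -5.4] open 0.0004
shift [-0.036 -0.068 -0.023] roll 0.03 j6 -0.43
top lever_grip [(0.52, array([ 0.5212, -0.1343,  0.1848]))]
top pad_face [(0.68, array([ 0.5326,  0.029 , -0.0038]))]
top tray [(0.93, array([0.5359, 0.0309, 0.0135]))]
top gauge [(0.7, array([ 0.3743, -0.06  , -0.0008]))]
top jar [(0.79, array([ 0.4006, -0.3591, -0.0038]))]
top tin [(0.76, array([0.7096, 0.2174, 0.0017]))]
top hammer [(0.77, array([ 0.7934, -0.073 , -0.005 ]))]
side lever_grip [(0.96, array([ 0.5169, -0.1316,  0.1874]))]
side pad_face []
side tray [(0.68, array([0.5323, 0.0284, 0.0192]))]
side gauge [(0.56, array([ 0.374 , -0.0666, -0.0012]))]
side jar []
side tin [(0.31, array([ 0.5334,  0.0292, -0.0016]))]
side hammer [(0.88, array([ 0.7893, -0.0794, -0.001 ]))]
```

View pics/t11c.png

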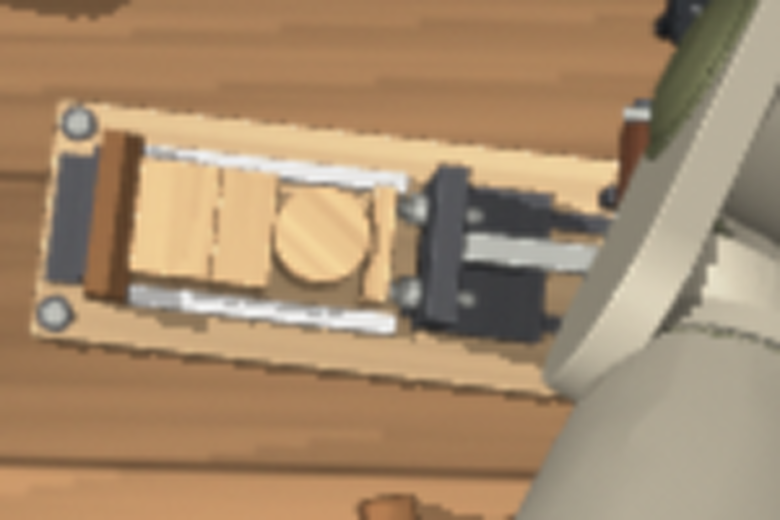

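View pics/s11c.png

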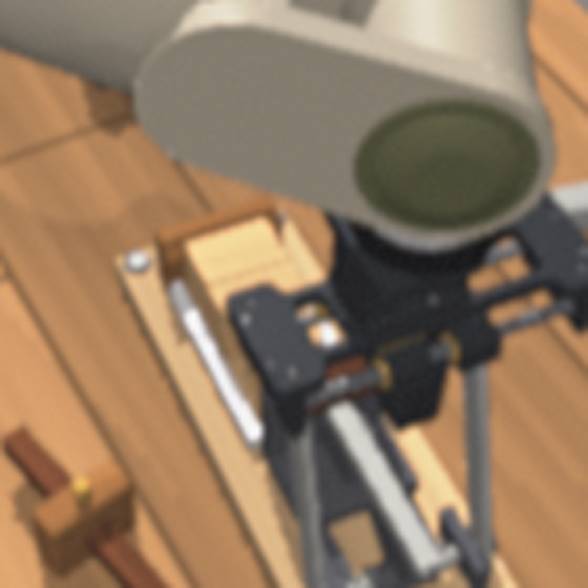

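```bash
python3 - <<'E'
from h import *
p=read_camera('top')
a=ray(p,(383.1,218.7),.094);b=ray(p,(371.7,217.1),.094); print(a,b,np.linalg.norm(b-a))
s=get_state(); print(s['time'],s['tool_pos'],s['contact_force'],abs(s['joint_velocities']).max())
print(job_done())
E
```

```text
[ 0.51698642 -0.0787137   0.094     ] [ 0.52036847 -0.04909837  0.094     ] 0.029807821070143146
25.3167 [ 0.51920565 -0.15683691  0.1810597 ] [  2.88297291 -10.53902589  -5.04345115] 0.002012091286273947
the job is handed in; nothing more can be done
None
```

I stood the wide, narrow and round beech blanks in the tray in that order from the end stop. I let all three go, then pushed the lever from behind with closed fingers. I handed the job in at 25.3 s, still holding the lever there.

**Last checks:**
- **Pad travel:** the top picture puts the carriage 29.8 mm forward, against about 30 mm wanted. That means the pad is back about 7.5–8 mm.
- **Grip position:** the grip network places it at y ≈ -0.132 to -0.134, and the target was -0.1315.
- **Holding force:** the push was about 10.5 N along y, close to the 10 N you gave, and the arm was still.
- **Row:** in the top view the row is tight, straight and upright. In the last side view the gripper hid the round blank.
- **Bystanders:** the gauge, jar, tin and hammer are where they were, to within network accuracy. The side camera missed the jar and gave only a false, low-confidence match for the tin. The top camera found both in place.

**Failed or disagreeing checks:**
- **Pad face:** with the lever pressed, the network missed it in the side view and gave a plainly wrong point in the top view. I set the pad travel from the carriage, the grip position and the force instead.
- **Tray position:** the two cameras disagreed by about 2–3 mm. I settled it by feeling one lip with the first blank.

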